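# Restock a spring-fed display lane, oldest jar first

### The arm

A 6-joint arm with a two-finger parallel gripper is mounted at the origin on the work surface. World frame = base frame: x ahead of the robot, y to its left, z up, the work surface at z = 0. Lengths are in m, angles in rad, forces in N, time in s.
With the tool pointing down it reaches from about 0.35 to 0.975 m from the base axis. Payload 4.9 kg.
Tool frame: the origin (TCP) lies on the centre line of the jaws, within the pads' length; the fingertips stand 14 mm ahead of it and the grasp point (between the pads) lies 5 mm behind it; y points along the fingers, z is the direction in which the jaws open and shut, and the axes are right-handed (so a half turn about y gives the same grasp; the last joint's range is limited). The gripper opens to 85 mm and grips with 20 to 120 N. Pads are 22 mm wide; open, the fingers measure 114 mm over their backs; the gripper's body (76 mm by 85 mm) begins 54 mm behind the grasp point. The pads swing forward as they close: fully open they stand 13 mm farther back than shut.
Start: joints at [1.155, 0.053, 1.613, -0, 1.476, -0.119], TCP at [0.183, 0.598, 0.245] pointing down, gripper open.
Joint ranges: [-3.01, 3.01], [-1.01, 2.22], [0.06, 2.58], [-1.02, 4.17], [0.09, 2.62], [-3.14, 3.14]. Speed limits (rad/s): [2.57, 2.57, 3.14, 3.14, 3.14, 3.14].

### API

Orientations are given as a rotation vector (axis times angle).
In Python, from station import ctrl gives the robot as it stands.
- The arm moves only by the tool servo_tool, never from a script. Its arguments are lists of equal length, an entry for each row: "delta_pos": the shift along the tool's x, y, z in m, a list of three; "dr": the turn, a rotation vector about the tool's x, y, z in degrees, a list of three; "grip": the opening, from 0 (shut) to 1 (fully open). In form: {"delta_pos": [[x, y, z], ...], "dr": [[rx, ry, rz], ...], "grip": [grip, ...]}. A call has 1 to 5 rows; each row shifts and turns the pose as measured when the row begins, along the tool's axes as they then stand; what a row does not reach is not made up. A row lasts 1/8 s, in which the tool goes at most 62.5 mm and 10.7 degrees, less where a joint would pass 70% of its speed; a pose out of reach is approached as far as the arm can. A call is refused whole if a number of a shift passes 0.0625 or a number of a turn 10.7, either way. A call with a gripper value outside its range is refused whole. The fingers move at their own pace and stop on an object; "grip_force" is the grip in N (left out, the last holds). Time passes only in rows, so rows that do not move let the fingers close. It gives the time, the measured TCP pose, the force and the opening at its end, in the units of the state.
- ctrl.get_obs(): the state, without advancing time (a new reading comes with each control period).
- ctrl.get_image(name): name is "scene" or "top" or "wrist"; returns the picture (400x640x3 uint8, red, green, blue); there is no depth.
- ctrl.camera_params(name): a dict with "fovy" (degrees; the focal length in pixels is half the picture's height over the tangent of half this angle, whatever the lens; pixels are square), "cx", "cy" (the principal point, pixels), "k1" (the pictures are not rectified: a ray, as slopes to the right and down, at radius r is drawn at 1 + k1 r^2 times it, then the intrinsics apply), "eye" and "rotation" of the camera in the world. Camera axes: x right, y down, z forward; pixel columns grow to the right and rows downward; lengths in m; the calibration is good to about 2 mm. A picture is of the moment at which its call begins: read the wrist's pose just before it. camera_params takes no time and is no camera call; for the wrist camera it gives the pose at the moment of the call.
- ctrl.finish_job(): hands the job in, once; it reports no verdict.
Trained networks look in the newest picture that a camera, given by its name, has taken for a name from the list of things; names that differ only in an ending like _2 or _b are one class to them, and where a whole thing is asked for, a point or a joint stands for the part that bears it (a point fixed in the world has none). Each returns a list of dicts, best first, with "score" (0 to 1); they miss things now and then, are a little off and sometimes report something else, mostly with a low value. They report only what shows in the picture. A call takes as long as a camera call. They do not tell look-alikes from the thing itself.
- ctrl.masks_of(camera, label): "pixels" (400x640 bool, what is visible of it) and "extent" ([left, top, right, bottom] in pixels, round what is visible of it).
The state is a dict: "t": time; "q": joint angles; "dq": joint speeds; "effort": joint torques, N m; "tool_pos": TCP position; "tool_rot": TCP orientation; "contact_force": force on the tool from outside, world axes, zero at the start; "wrist_torque": the same for the moment, N m; "opening": finger opening in m.
Only numpy, scipy, OpenCV 4.12 (cv2) and the standard library are available. Lean on these libraries where they do the work, as an engineer would, in place of code of your own. Each camera call takes 0.05 s, during which the arm holds its last target.

### The job

Restock the green-lid lane of the display tray so that the old jar is sold first: pull that lane's sprung white pusher all the way back to its stop so that its catch holds it, then stand the fresh green-lid jar in the lane behind the old one. Then press that lane's yellow tab to let the pusher spring forward, so that it holds both green jars upright in a row against the tray's front stop. Set the jar down gently, keep the jars upright, and leave the orange lane and everything else on the table where it is.

Things in the scene. Friction and masses are not known exactly. Their poses are not given: they have to be found in the camera images.
- tray: Two-lane spring-fed display tray, fixed to the table; dark grey base 307 x 214 x 8 mm. Origin: on the table, midway between the lanes. +x points along the lanes to its front (away from the robot), +y to its left; pushers are pulled along -x. Clear front stop, 46 mm high, inner face at x = +130 mm. The base runs from x = -165 to +142 mm
- green_old_c (a point): Centre (half-way up) of the old jar with the green lid, already standing in one of the two lanes (left or right, varies) against the front stop; 64 mm across, 86 mm tall, about 0.25 kg, upright axis z
- orange_old_c (a point): Centre of the old jar with the orange lid, standing in the other lane; same size; to be left alone
- green_new_c (a point): Centre (half-way up, 43 mm above the table) of the fresh jar with the green lid, standing on the table beside the tray, left or right; 64 mm across, 86 mm tall, plain cylinder to grip, about 0.25 kg (0.17 to 0.35)
- orange_new_c (a point): Centre of a fresh jar with an orange lid on the table, same size: a bystander
- squeeze_bottle_c (a point): Point 65 mm above the table on the axis of a pale yellow squeeze bottle with a white nozzle, 58 mm across, 185 mm tall: a bystander
- tub_stack_c (a point): Centre of a stack of pale tubs, 106 mm across, 130 mm tall: a bystander
- lane_left (a point): Point on the left lane's centre line, on its floor (8 mm above the table), at the front stop's inner face: tray x = +130, y = +55 mm. The lane is 76 mm wide between clear dividers 36 mm high (above the table). Two jars in a row are centred 32 and 96 mm behind this point; the caught pusher's face is 180 mm behind it
- pusher_left (a joint): Travel of the left white pusher (m), growing as it is pulled to the tray's -x: 0 = empty lane, 0.064 with one jar in the lane, 0.128 with two, 0.186 = hard stop. Spring: about 5 N forward, damping 25 N s/m; the last 25 mm, past the catch, take a few N more. Let go at its stop, it settles at 0.180 and stays caught there till its tab is pressed
- pusher_left_top (a point): Middle of the top edge of the left pusher's front face, which looks to the tray's +x and presses on the jar; 128 mm above the table. The pusher is an upright white plate 68 mm wide, 5 mm thick (12 mm at the top lip). Its top 34 mm stand above the lids (94 mm above the table in the lane), so a finger can hook its front face there, above the jar
- tab_left (a point): Middle of the top of the left lane's yellow thumb tab (34 mm along the lane, 30 mm wide) at the tray's robot end, 36 mm above the table, 276 mm behind the front stop. Pressed down 14 to 18 mm with about 4 to 10 N, it frees the caught pusher; it springs back up when let go
- lane_right (a point): Point on the right lane's centre line, on its floor (8 mm above the table), at the front stop's inner face: tray x = +130, y = -55 mm. The lane is 76 mm wide between clear dividers 36 mm high (above the table). Two jars in a row are centred 32 and 96 mm behind this point; the caught pusher's face is 180 mm behind it
- pusher_right (a joint): Travel of the right white pusher (m), growing as it is pulled to the tray's -x: 0 = empty lane, 0.064 with one jar in the lane, 0.128 with two, 0.186 = hard stop. Spring: about 5 N forward, damping 25 N s/m; the last 25 mm, past the catch, take a few N more. Let go at its stop, it settles at 0.180 and stays caught there till its tab is pressed
- pusher_right_top (a point): Middle of the top edge of the right pusher's front face, which looks to the tray's +x and presses on the jar; 128 mm above the table. The pusher is an upright white plate 68 mm wide, 5 mm thick (12 mm at the top lip). Its top 34 mm stand above the lids (94 mm above the table in the lane), so a finger can hook its front face there, above the jar
- tab_right (a point): Middle of the top of the right lane's yellow thumb tab (34 mm along the lane, 30 mm wide) at the tray's robot end, 36 mm above the table, 276 mm behind the front stop. Pressed down 14 to 18 mm with about 4 to 10 N, it frees the caught pusher; it springs back up when let go
- catch_left (a joint): Angle of the left lane's catch lever (rad): 0 = at rest, grows as its yellow tab is pressed down, up to 0.5; a caught pusher is freed at about 0.35
- catch_right (a joint): Angle of the right lane's catch lever (rad): 0 = at rest, grows as its yellow tab is pressed down, up to 0.5; a caught pusher is freed at about 0.35
Mind the look-alikes: they are no part of the job. What is shaped like the part that bears green_new_c but blue, grey or purple is not meant.

How it is judged:
On the way, in this order (a step that is already met when the one before it is completed fails the run):
1. the pusher of the green-lid lane is pulled out to its stop and caught (((y of green_old_c in the frame of tray between 0.03 and 0.08 m and value of joint pusher_left above 0.174 m) or (y of green_old_c in the frame of tray between -0.08 and -0.03 m and value of joint pusher_right above 0.174 m))), for 0.3 s.
2. the fresh green-lid jar stands released and upright in that lane, behind the old one, while the pusher is still caught (((y of green_old_c in the frame of tray between 0.03 and 0.08 m and value of joint pusher_left above 0.174 m and contact force between the fingers and green_new below 0.2 N and linear speed of green_new below 0.05 m/s and y of green_new_c in the frame of tray between 0.03 and 0.08 m and x of green_new_c in the frame of tray between -0.02 and 0.046 m and height (world z) of green_new_c below 0.062 m and angle between green_new_c's own z axis and vertical below 0.12 rad) or (y of green_old_c in the frame of tray between -0.08 and -0.03 m and value of joint pusher_right above 0.174 m and contact force between the fingers and green_new below 0.2 N and linear speed of green_new below 0.05 m/s and y of green_new_c in the frame of tray between -0.08 and -0.03 m and x of green_new_c in the frame of tray between -0.02 and 0.046 m and height (world z) of green_new_c below 0.062 m and angle between green_new_c's own z axis and vertical below 0.12 rad))), for 0.2 s.
At the end, for the whole second after the job is handed in: Both green-lid jars upright (7 deg) and at rest in one lane, old one at the front stop, fresh one right behind it (12 mm), pusher pressed up behind (0.128 m, 10 mm), tabs at rest; orange jar within 20 mm and its pusher within 10 mm of before; other jar, bottle and tubs within 30 mm (((y of green_old_c in the frame of tray between 0.03 and 0.08 m and y of green_new_c in the frame of tray between 0.03 and 0.08 m and x of green_new_c in the frame of tray between 0.024 and 0.046 m and x of green_old_c in the frame of tray between 0.086 and 0.108 m and value of joint pusher_left between 0.118 and 0.138 m and value of joint pusher_right between 0.054 and 0.074 m and y of orange_old_c in the frame of tray between -0.08 and -0.03 m) or (y of green_old_c in the frame of tray between -0.08 and -0.03 m and y of green_new_c in the frame of tray between -0.08 and -0.03 m and x of green_new_c in the frame of tray between 0.024 and 0.046 m and x of green_old_c in the frame of tray between 0.086 and 0.108 m and value of joint pusher_right between 0.118 and 0.138 m and value of joint pusher_left between 0.054 and 0.074 m and y of orange_old_c in the frame of tray between 0.03 and 0.08 m)) and angle between each of green_new_c, green_old_c, orange_old_c's own z axis and vertical below 0.12 rad and height (world z) of green_new_c below 0.062 m and linear speed of each of green_new, green_old below 0.02 m/s and value of joint each of catch_left, catch_right below 0.08 rad and distance of each of orange_new_c, squeeze_bottle_c, tub_stack_c from where it was at the start of the episode below 0.03 m and distance of orange_old_c from where it was at the start of the episode below 0.02 m); the robot touches nothing.
It fails at once if a bystander on the table is shoved more than 30 mm or tipped (distance of any of orange_new_c, squeeze_bottle_c, tub_stack_c from where it was at the start of the episode above 0.03 m).
It fails at once if the orange lane is disturbed: its jar moved more than 20 mm, or its pusher drawn back more than 25 mm (distance of orange_old_c from where it was at the start of the episode above 0.02 m or (y of orange_old_c in the frame of tray between 0.03 and 0.08 m and value of joint pusher_left above 0.09 m) or (y of orange_old_c in the frame of tray between -0.08 and -0.03 m and value of joint pusher_right above 0.09 m)).
It fails at once if a green-lid jar is tipped over (more than 40 degrees) (angle between any of green_new_c, green_old_c's own z axis and vertical above 0.7 rad).
It fails at once if the fresh jar is dropped or thrown (faster than 0.7 m/s while not in the fingers) (linear speed of green_new above 0.7 m/s and contact force between the fingers and green_new below 0.1 N).
It also fails if it takes over 72 s, if anything falls off the work surface, if the arm or the gripper's body presses on something with over 40 N, if the wrist force passes 120 N, or if a joint passes its speed limit or range.

## Working session

There is one attempt and no reset: what is moved stays moved. The work goes in short steps, Python scripts to look and compute and a tool call to move; the robot and the scene stay as the last step left them, time stands still between calls to the robot, and variables do not carry over. Pictures are saved under pics/ and viewed, and the job is handed in when it is done.

Besides the shell and the picture viewer there is one more tool, called after ">>>" as name(argument=value, ...) on one line, values as JSON. servo_tool: Moves the arm, as the interface text tells. Its arguments: {"type":"object","properties":{"delta_pos":{"type":"array","items":{"type":"array","items":{"type":"number"}}},"dr":{"type":"array","items":{"type":"array","items":{"type":"number"}}},"grip":{"type":"array","items":{"type":"number"}},"grip_force":{"type":"number"}},"required":["delta_pos","dr","grip"]}

```bash
mkdir -p pics; ls; cat > h.py <<'E'
import numpy as np, cv2
from station import ctrl
from scipy.spatial.transform import Rotation as R
def snap(n,f):
    im=ctrl.get_image(n); cv2.imwrite('pics/'+f,im[:,:,::-1]); return im
def cam(n):
    c=ctrl.camera_params(n); f=200/np.tan(np.radians(c['fovy'])/2); return c,f
def rot(c):
    r=np.array(c['rotation'],float)
    return r if r.shape==(3,3) else R.from_rotvec(r).as_matrix()
def ray(c,f,u,v):
    d=np.array([(u-c['cx'])/f,(v-c['cy'])/f]); s=d.copy()
    for _ in range(30): s=d/(1+c['k1']*(s@s))
    return rot(c)@np.array([s[0],s[1],1])
def hit(n,u,v,z):
    c,f=cam(n); d=ray(c,f,u,v); e=np.array(c['eye']); return e+d*(z-e[2])/d[2]
def proj(n,p,c=None):
    if c is None: c,f=cam(n)
    f=200/np.tan(np.radians(c['fovy'])/2)
    q=rot(c).T@(np.array(p)-np.array(c['eye'])); s=q[:2]/q[2]; s=s*(1+c['k1']*(s@s)); return s*f+[c['cx'],c['cy']]
E
python3 - <<'E'
from h import *
for n in ['scene','top','wrist']:
    snap(n,n+'0.png'); print(n,ctrl.camera_params(n))
print(ctrl.get_obs())
E
```

```text
pics
scene {'fovy': 57.88235454654972, 'cx': 318.47936021460004, 'cy': 201.16768155411467, 'k1': -0.027057398852254454, 'eye': array([ 1.24431462, -0.19470165,  0.80898053]), 'rotation': array([-1.97132666, -1.49151239,  0.56653127])}
top {'fovy': 54.051822727838086, 'cx': 320.77097159489176, 'cy': 197.8148972366912, 'k1': -0.03676601615403723, 'eye': array([0.52100091, 0.03486682, 1.04947876]), 'rotation': array([-2.1562573 ,  2.21837698, -0.07677778])}
wrist {'fovy': 71.08125311750308, 'cx': 318.1534158144359, 'cy': 199.68440759323613, 'k1': -0.04906180322131457, 'eye': array([0.11012257, 0.61969676, 0.37336624]), 'rotation': array([2.3213672 , 1.71502106, 0.25846004])}
{'t': 0.15, 'q': array([ 1.15498036e+00,  5.32248697e-02,  1.61395270e+00, -6.47791632e-05,
        1.47599810e+00, -1.18980161e-01]), 'dq': array([-0.00093994, -0.00123615, -0.00450943, -0.00059984,  0.00056371,
       -0.00077056]), 'effort': array([ 8.67388644e-05, -3.94243634e+01, -3.70721376e+01, -1.58809194e-04,
        4.77519512e-03,  4.95051108e-05]), 'tool_pos': array([0.18262922, 0.59724663, 0.2443487 ]), 'tool_rot': array([-1.55975779,  0.23330465, -0.23274352]), 'contact_force': array([-0.52338383, -0.39815846, -0.37036619]), 'wrist_torque': array([-0.04082914, -0.04785306, -0.00898012]), 'opening': 0.08535650985882086}
```

View pics/top0.png

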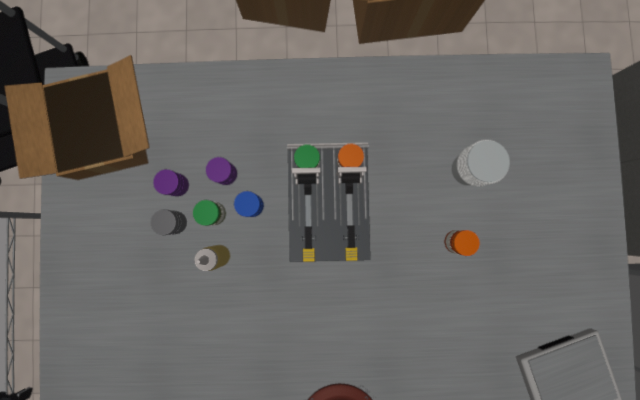

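View pics/scene0.png

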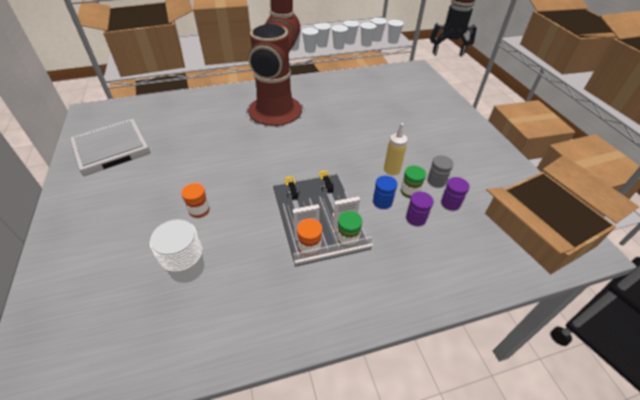

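```bash
python3 - <<'E'
from h import *
o=ctrl.get_obs(); print(R.from_rotvec(o['tool_rot']).as_matrix().round(3)) 
E
```

```text
[[ 0.956 -0.001  0.292]
 [-0.292 -0.001  0.956]
 [-0.    -1.    -0.002]]
```

The top view has the robot at the bottom. The green lane is the left one, with its lid at (307,156). The fresh green jar is at (206,212), crowded by blue (248,204), purple (219,170), grey (166,222) and the bottle (206,260). Next I'll measure.

```bash
python3 - <<'E'
from h import *
im=snap('top','t1.png')
hsv=cv2.cvtColor(im,cv2.COLOR_RGB2HSV)
def blob(lo,hi,z,name,minA=60):
    m=cv2.inRange(hsv,np.array(lo),np.array(hi)); n,l,s,c=cv2.connectedComponentsWithStats(m)
    for i in range(1,n):
        if s[i,4]>minA: print(name,s[i],c[i].round(1),hit('top',*c[i],z).round(4))
blob([55,120,40],[85,255,255],.094,'green')
blob([3,200,100],[14,255,255],.09,'orange')
blob([105,150,60],[125,255,255],.086,'blue')
blob([135,100,40],[160,255,255],.086,'purple')
blob([20,150,100],[32,255,255],.036,'yellow',30)
# base
for l in ['tray','green_new_c','squeeze_bottle_c','pusher_left_top','tab_left','tub_stack_c']:
    for r in ctrl.masks_of('top',l)[:4]: print(l,round(r['score'],2),r['extent'],r['pixels'].sum())
cv2.imwrite('pics/tz.png',cv2.resize(im[125:280,140:390,::-1],None,fx=3.2,fy=3.2,interpolation=cv2.INTER_CUBIC))
E
```

```text
green [294 145  26  22 460] [306.5 156.2] [0.6899 0.0644 0.094 ]
green [193 201  26  24 504] [205.8 212.5] [0.5584 0.3141 0.094 ]
orange [339 145  24  21 426] [350.5 155.6] [ 0.6891 -0.0443  0.09  ]
orange [453 231  26  24 497] [465.7 242.6] [ 0.4667 -0.3193  0.09  ]
blue [235 192  28  24 541] [248. 204.] [0.5768 0.2117 0.086 ]
purple [206 158  30  26 605] [220.5 170.7] [0.6613 0.2788 0.086 ]
purple [154 170  34  26 681] [169.9 182.8] [0.6349 0.4054 0.086 ]
yellow [303 248  12  13 118] [308.4 254.5] [0.4455 0.068  0.036 ]
yellow [346 248  11  13 116] [350.9 253.6] [ 0.4446 -0.0414  0.036 ]
tray 0.65 [286.4, 141.2, 371.1, 263.2] 8554
tray 0.37 [338.6, 167.2, 365.5, 188.7] 441
green_new_c 0.91 [234.7, 190.4, 262.7, 216.7] 621
green_new_c 0.85 [153.2, 168.1, 188.9, 198.4] 808
green_new_c 0.75 [193.6, 202.1, 222.5, 223.1] 646
green_new_c 0.7 [154.2, 209.6, 186.5, 236.7] 764
squeeze_bottle_c 0.57 [199.5, 246.4, 231.4, 268.2] 738
squeeze_bottle_c 0.46 [288.3, 168.6, 320.6, 191.8] 486
pusher_left_top 0.79 [290.6, 167.9, 322.3, 193.7] 525
pusher_left_top 0.25 [288.3, 142.3, 370.1, 262.9] 8357
tab_left 0.67 [302.2, 225.1, 314.9, 263.0] 297
tub_stack_c 0.69 [192.1, 200.0, 222.4, 225.7] 645
tub_stack_c 0.63 [451.4, 138.4, 510.9, 188.7] 2112
tub_stack_c 0.52 [293.4, 164.6, 321.0, 198.3] 476
```

View pics/tz.png

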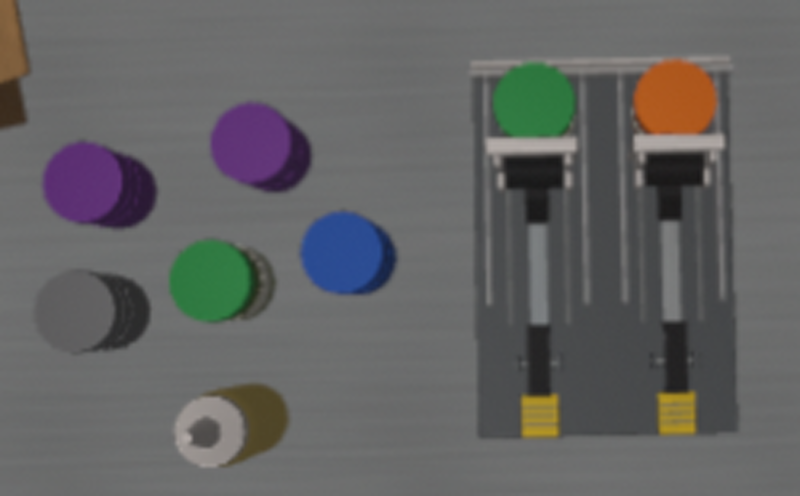

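```bash
cat >> h.py <<'E'
def plan(goal,yaw,n,k=None):
    """rows to TCP goal, tool z yaw (deg), tool down, over n rows; prints first 5 per call"""
    o=ctrl.get_obs(); p=np.array(o['tool_pos']); M=R.from_rotvec(o['tool_rot'])
    y=np.radians(yaw); z=np.array([np.cos(y),np.sin(y),0]); yy=np.array([0,0,-1.]); G=R.from_matrix(np.c_[np.cross(yy,z),yy,z])
    rv=(M.inv()*G).as_rotvec(); goal=np.array(goal,float)
    if abs(np.linalg.norm(rv)-np.pi)<.4 and rv[1]<0 and k=='pos': rv=rv*(1-2*np.pi/np.linalg.norm(rv))
    dp=[];dr=[]
    for i in range(n):
        Mi=M*R.from_rotvec(rv*i/n); dp.append((Mi.inv().apply(goal-p)/n).round(4).tolist()); dr.append(np.degrees(rv/n).round(2).tolist())
    z0=M.as_matrix()[:,2]
    print('pos',p.round(4),'yaw',np.degrees(np.arctan2(z0[1],z0[0])).round(1),'tot turn',np.degrees(rv).round(1),'F',o['contact_force'].round(1),'t',o['t'],'open',round(o['opening'],4))
    for i in range(0,n,5): print(dp[i:i+5],dr[i:i+5])
T0=np.array([.5913,.0113]); TY=-0.012
def tray(x,y,z=None):
    c,s=np.cos(TY),np.sin(TY); q=T0+[c*x-s*y,s*x+c*y]; return q if z is None else np.r_[q,z]
E
python3 - <<'E'
from h import *
print(tray(.066,.055),hit('top',205,259,.185),hit('top',163,222,.086))
g=tray(.089,.055,.24); print(g); plan(g,-90.7,17)
E
```

```text
[0.65795523 0.06550406] [0.45276729 0.29027246 0.185     ] [0.538154   0.42291089 0.086     ]
[0.68095358 0.06522807 0.24      ]
pos [0.1828 0.5977 0.2453] yaw 73.0 tot turn [  0.  163.7   0. ] F [ 0.5  0.5 -0.6] t 0.5 open 0.0855
[[0.0372, 0.0003, -0.0214], [0.0402, 0.0003, -0.0149], [0.0422, 0.0003, -0.0079], [0.0429, 0.0003, -0.0008], [0.0424, 0.0003, 0.0064]] [[0.0, 9.63, 0.0], [0.0, 9.63, 0.0], [0.0, 9.63, 0.0], [0.0, 9.63, 0.0], [0.0, 9.63, 0.0]]
[[0.0407, 0.0003, 0.0134], [0.0379, 0.0003, 0.0201], [0.034, 0.0003, 0.0261], [0.0292, 0.0003, 0.0314], [0.0235, 0.0003, 0.0359]] [[0.0, 9.63, 0.0], [0.0, 9.63, 0.0], [0.0, 9.63, 0.0], [0.0, 9.63, 0.0], [0.0, 9.63, 0.0]]
[[0.0172, 0.0003, 0.0393], [0.0104, 0.0003, 0.0416], [0.0033, 0.0003, 0.0428], [-0.0039, 0.0003, 0.0427], [-0.011, 0.0003, 0.0414]] [[0.0, 9.63, 0.0], [0.0, 9.63, 0.0], [0.0, 9.63, 0.0], [0.0, 9.63, 0.0], [0.0, 9.63, 0.0]]
[[-0.0178, 0.0003, 0.039], [-0.0241, 0.0003, 0.0355]] [[0.0, 9.63, 0.0], [0.0, 9.63, 0.0]]
```

>>> servo_tool(delta_pos=[[0.037,0,-0.021],[0.04,0,-0.015],[0.042,0,-0.008],[0.043,0,-0.001],[0.042,0,0.006]], dr=[[0,9.6,0],[0,9.6,0],[0,9.6,0],[0,9.6,0],[0,9.6,0]], grip=[0,0,0,0,0])

```text
t: 1.12
tool_pos: [0.329, 0.4377, 0.2457]
tool_rot: [-1.375, 0.898, -0.898]
contact_force: [0.1, 0.4, 0.0]
opening: 0.0
```

>>> servo_tool(delta_pos=[[0.041,0,0.013],[0.038,0,0.02],[0.034,0,0.026],[0.029,0,0.031],[0.023,0,0.036]], dr=[[0,9.6,0],[0,9.6,0],[0,9.6,0],[0,9.6,0],[0,9.6,0]], grip=[0,0,0,0,0])

```text
t: 1.75
tool_pos: [0.4746, 0.2714, 0.247]
tool_rot: [-0.955, 1.533, -1.531]
contact_force: [-0.0, 1.2, -0.4]
opening: -0.0001
```

```bash
python3 - <<'E'
from h import *
plan(tray(.089,.055,.24),-90.7,10)
E
```

```text
pos [0.4746 0.2714 0.247 ] yaw -25.9 tot turn [ 0.  64.8 -0.3] F [-0.   1.2 -0.4] t 1.75 open -0.0001
[[0.0096, 0.0007, 0.0276], [0.0064, 0.0007, 0.0285], [0.0031, 0.0007, 0.029], [-0.0002, 0.0007, 0.0292], [-0.0035, 0.0007, 0.029]] [[0.0, 6.48, -0.03], [0.0, 6.48, -0.03], [0.0, 6.48, -0.03], [0.0, 6.48, -0.03], [0.0, 6.48, -0.03]]
[[-0.0067, 0.0007, 0.0284], [-0.0099, 0.0007, 0.0275], [-0.0129, 0.0007, 0.0262], [-0.0158, 0.0007, 0.0245], [-0.0185, 0.0007, 0.0226]] [[0.0, 6.48, -0.03], [0.0, 6.48, -0.03], [0.0, 6.48, -0.03], [0.0, 6.48, -0.03], [0.0, 6.48, -0.03]]
```

>>> servo_tool(delta_pos=[[0.011,0.001,0.03],[0.007,0.001,0.031],[0.003,0.001,0.032],[0,0.001,0.032],[-0.004,0.001,0.031]], dr=[[0,7,0],[0,7,0],[0,7,0],[0,7,0],[0,7,0]], grip=[0,0,0,0,0])

```text
t: 2.38
tool_pos: [0.588, 0.1506, 0.2429]
tool_rot: [-0.476, 1.95, -1.945]
contact_force: [-0.2, -0.3, 0.5]
opening: 0.0002
```

>>> servo_tool(delta_pos=[[-0.007,0.001,0.03],[-0.01,0.001,0.029],[-0.013,0.001,0.027],[-0.016,0.001,0.025],[-0.018,0.001,0.022]], dr=[[0,7,0],[0,7,0],[0,7,0],[0,6,0],[0,5,0]], grip=[0,0,0,0,0])

```text
t: 3.0
tool_pos: [0.6866, 0.031, 0.2381]
tool_rot: [-0.108, -2.182, 2.172]
contact_force: [0.1, 0.4, -0.1]
opening: -0.0001
```

```bash
python3 - <<'E'
from h import *
snap('wrist','w1.png')
plan(tray(.089,.055,.18),-90.7,4)
print(proj('wrist',tray(.066,.055,.128)),proj('wrist',tray(.066,.089,.128)),proj('wrist',tray(.098,.055,.094)))
E
```

```text
pos [0.6881 0.0279 0.2377] yaw -95.6 tot turn [ 0.1 -4.9 -0.4] F [-1.4 -1.8  0.6] t 3.05 open -0.0003
[[0.0028, 0.0144, -0.0091], [0.0026, 0.0144, -0.0091], [0.0023, 0.0144, -0.0092], [0.0021, 0.0144, -0.0092]] [[0.04, -1.22, -0.11], [0.04, -1.22, -0.11], [0.04, -1.22, -0.11], [0.04, -1.22, -0.11]]
[281.64817691 236.89526408] [245.76585331 239.66020114] [281.9506219  194.10409902]
```

View pics/w1.png

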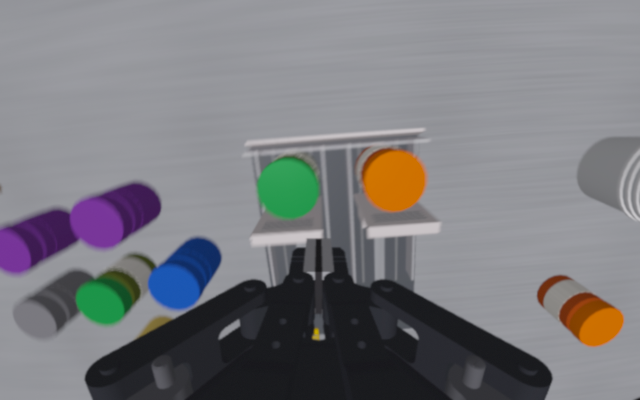

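The wrist view shows the green lid at (290,186) and its pusher's top edge at about (287,238), close to the predicted (282,237). I'll correct sideways and go down.

>>> servo_tool(delta_pos=[[0.003,0.014,-0.01],[0.003,0.014,-0.01],[0.002,0.014,-0.009],[0.002,0.014,-0.008],[0,0,0]], dr=[[0,-1.2,0],[0,-1.2,0],[0,-1.2,0],[0,-1.2,0],[0,0,0]], grip=[0,0,0,0,0])

```text
t: 3.68
tool_pos: [0.678, 0.0708, 0.1754]
tool_rot: [-0.008, -2.225, 2.218]
contact_force: [0.0, -0.1, 0.0]
opening: -0.0001
```

```bash
python3 - <<'E'
from h import *
snap('wrist','w2.png');im=snap('scene','s2.png')
cv2.imwrite('pics/s2z.png',cv2.resize(im[100:280,230:420,::-1],None,fx=3.2,fy=3.2,interpolation=cv2.INTER_CUBIC))
plan(tray(.087,.055,.127),-90.7,5)
print(proj('wrist',tray(.066,.055,.128)),proj('wrist',tray(.066,.089,.128)),proj('wrist',tray(.098,.055,.094)))
E
```

```text
pos [0.6793 0.07   0.1776] yaw -90.3 tot turn [ 0.2  0.4 -0.4] F [-0.4  0.2 -0.2] t 3.775 open -0.0001
[[0.0001, 0.0101, 0.001], [0.0001, 0.0101, 0.001], [0.0001, 0.0101, 0.001], [0.0001, 0.0101, 0.001], [0.0001, 0.0101, 0.0009]] [[0.03, 0.08, -0.08], [0.03, 0.08, -0.08], [0.03, 0.08, -0.08], [0.03, 0.08, -0.08], [0.03, 0.08, -0.08]]
[324.92979804 255.96826579] [277.32760616 255.62290009] [324.55585712 199.26653855]
```

View pics/w2.png

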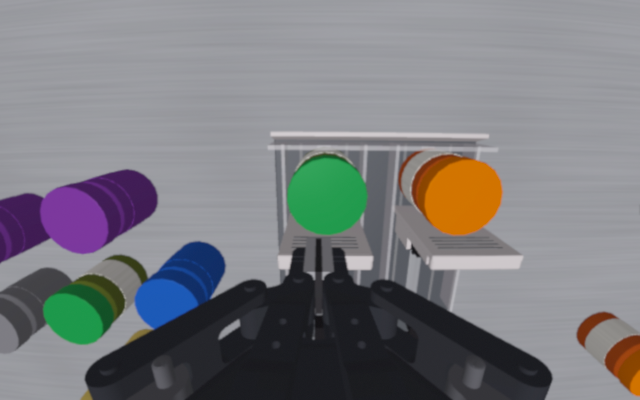

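View pics/s2z.png

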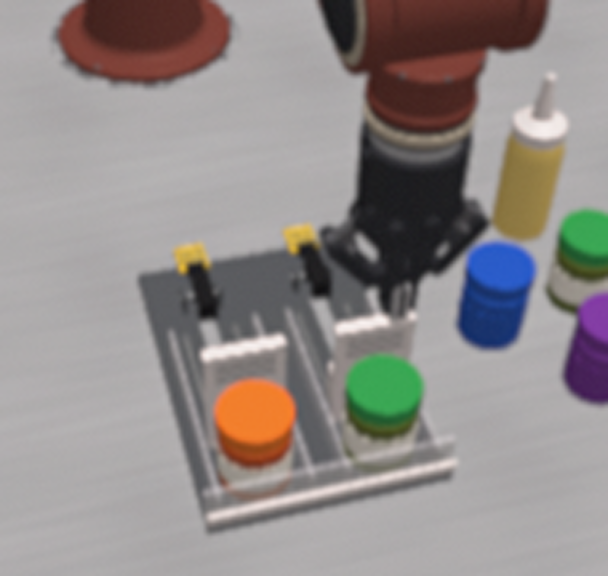

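```bash
python3 - <<'E'
from h import *
p=np.array(ctrl.get_obs()['tool_pos'])
for q in [p-[0,0,.014],p-[0,0,.027],tray(.066,.055,.128),tray(.066,.089,.128),tray(.066,.021,.128),tray(.098,.055,.094)]:
    print(((proj('scene',q)-[230,100])*3.2).round(0), proj('wrist',q).round(0))
plan(tray(.098,.055,.127),-90.7,5)
E
```

```text
[393. 311.] [318. 253.]
[391. 323.] [318. 243.]
[375. 324.] [325. 256.]
[414. 317.] [277. 256.]
[335. 332.] [372. 256.]
[384. 381.] [325. 199.]
pos [0.6793 0.07   0.1776] yaw -90.3 tot turn [ 0.2  0.4 -0.4] F [-0.4  0.2 -0.2] t 3.775 open -0.0001
[[-0.0021, 0.0101, 0.001], [-0.0021, 0.0101, 0.001], [-0.0021, 0.0101, 0.001], [-0.0021, 0.0101, 0.001], [-0.0021, 0.0101, 0.001]] [[0.03, 0.08, -0.08], [0.03, 0.08, -0.08], [0.03, 0.08, -0.08], [0.03, 0.08, -0.08], [0.03, 0.08, -0.08]]
```

>>> servo_tool(delta_pos=[[-0.007,0,0.002],[-0.007,0.002,0.002],[-0.004,0.017,0],[0,0.018,0],[0,0.014,0]], dr=[[0,0,0],[0,0,0],[0,0,0],[0,0,0],[0,0,0]], grip=[0,0,0,0,0])

```text
t: 4.4
tool_pos: [0.7014, 0.0644, 0.1268]
tool_rot: [0.021, 2.221, -2.215]
contact_force: [0.1, 0.1, -0.4]
opening: 0.0001
```

```bash
python3 - <<'E'
from h import *
snap('wrist','w3.png');im=snap('scene','s3.png')
cv2.imwrite('pics/s3z.png',cv2.resize(im[100:280,230:420,::-1],None,fx=3.2,fy=3.2,interpolation=cv2.INTER_CUBIC))
plan(tray(-.040,.055,.122),-90.7,8)
E
```

```text
pos [0.6999 0.0644 0.1251] yaw -90.4 tot turn [ 0.2  0.3 -0.5] F [-0.5  0.4 -0.4] t 4.5 open 0.0001
[[0.0185, 0.0002, -0.0002], [0.0185, 0.0002, -0.0002], [0.0185, 0.0003, -0.0001], [0.0185, 0.0003, -0.0001], [0.0185, 0.0003, -0.0001]] [[0.02, 0.04, -0.06], [0.02, 0.04, -0.06], [0.02, 0.04, -0.06], [0.02, 0.04, -0.06], [0.02, 0.04, -0.06]]
[[0.0185, 0.0003, -0.0001], [0.0185, 0.0003, -0.0001], [0.0185, 0.0004, -0.0001]] [[0.02, 0.04, -0.06], [0.02, 0.04, -0.06], [0.02, 0.04, -0.06]]
```

View pics/w3.png

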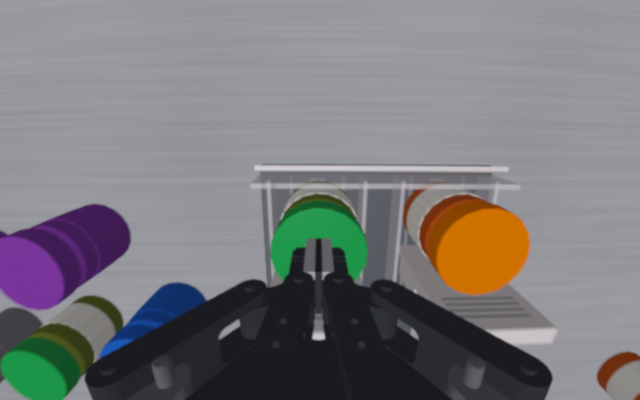

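View pics/s3z.png

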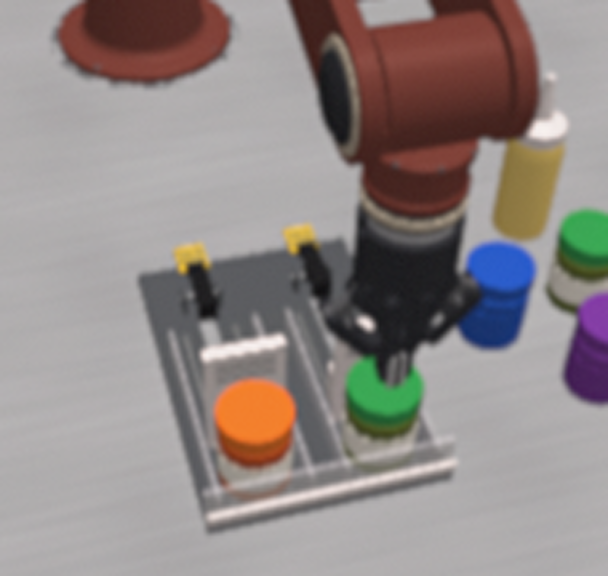

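The closed fingers are over the green lid, in front of the pusher plate, and touching nothing. Now I'll pull back.

>>> servo_tool(delta_pos=[[0.012,0.003,0],[0.015,0,0],[0.018,0,0],[0.02,0,0],[0.02,0,0]], dr=[[0,0,0],[0,0,0],[0,0,0],[0,0,0],[0,0,0]], grip=[0,0,0,0,0])

```text
t: 5.12
tool_pos: [0.6172, 0.0651, 0.1222]
tool_rot: [0.039, 2.213, -2.207]
contact_force: [9.5, -0.2, -5.4]
opening: 0.0003
```

```bash
python3 - <<'E'
from h import *
plan(tray(-.045,.055,.122),-90.7,5)
E
```

```text
pos [0.6172 0.0651 0.1222] yaw -90.4 tot turn [ 0.2  0.3 -1.7] F [ 9.5 -0.2 -5.4] t 5.125 open 0.0003
[[0.0141, -0.0004, -0.0003], [0.0141, -0.0003, -0.0002], [0.0141, -0.0002, -0.0002], [0.0141, -0.0001, -0.0002], [0.0141, -0.0, -0.0002]] [[0.03, 0.07, -0.33], [0.03, 0.07, -0.33], [0.03, 0.07, -0.33], [0.03, 0.07, -0.33], [0.03, 0.07, -0.33]]
```

>>> servo_tool(delta_pos=[[0.018,0,0],[0.016,0,0],[0.015,0,0],[0.012,0,0],[0.009,0,0]], dr=[[0,0,-0.4],[0,0,-0.4],[0,0,-0.3],[0,0,-0.3],[0,0,0]], grip=[0,0,0,0,0])

```text
t: 5.75
tool_pos: [0.5528, 0.0657, 0.1224]
tool_rot: [0.053, 2.208, -2.2]
contact_force: [8.6, -0.1, -6.0]
opening: 0.0001
```

```bash
python3 - <<'E'
from h import *
plan(tray(-.045,.055,.122),-90.7,5)
E
```

```text
pos [0.5528 0.0657 0.1224] yaw -90.4 tot turn [ 0.2  0.3 -2.4] F [ 8.6 -0.1 -6. ] t 5.75 open 0.0001
[[0.0012, 0.0, -0.0002], [0.0012, 0.0, -0.0002], [0.0012, 0.0, -0.0002], [0.0012, 0.0001, -0.0002], [0.0012, 0.0001, -0.0002]] [[0.04, 0.06, -0.47], [0.04, 0.06, -0.47], [0.04, 0.06, -0.47], [0.04, 0.06, -0.47], [0.04, 0.06, -0.47]]
```

>>> servo_tool(delta_pos=[[0.005,0,0],[0.005,0,0],[0.005,0,0]], dr=[[0,0,-0.5],[0,0,-0.5],[0,0,0]], grip=[0,0,0])

```text
t: 6.12
tool_pos: [0.5459, 0.0657, 0.1237]
tool_rot: [0.072, 2.2, -2.192]
contact_force: [24.0, 0.6, -15.3]
opening: -0.0003
```

>>> servo_tool(delta_pos=[[0.005,0,0],[0.006,0,0]], dr=[[0,0,0],[0,0,0]], grip=[0,0])

```text
t: 6.38
tool_pos: [0.5457, 0.0655, 0.1263]
tool_rot: [0.114, 2.181, -2.172]
contact_force: [25.5, 1.0, -14.6]
opening: -0.0002
```

At the hard stop, it no longer moves under 25 N. Now I'll ease forward and check the catch.

>>> servo_tool(delta_pos=[[-0.004,0,0],[-0.008,0,0],[-0.012,0,0],[0,0,0]], dr=[[0,0,0],[0,0,-1],[0,0,-1],[0,0,-1]], grip=[0,0,0,0])

```text
t: 6.88
tool_pos: [0.5703, 0.0654, 0.1306]
tool_rot: [0.061, 2.207, -2.197]
contact_force: [0.6, 0.3, 0.0]
opening: 0.0002
```

```bash
python3 - <<'E'
from h import *
im=snap('scene','s4.png')
cv2.imwrite('pics/s4z.png',cv2.resize(im[100:280,230:420,::-1],None,fx=3.2,fy=3.2,interpolation=cv2.INTER_CUBIC))
snap('wrist','w4.png')
plan(tray(-.02,.055,.25),-90.7,4)
for q in [tray(-.05,.055,.128),tray(-.05,.089,.128),tray(-.05,.021,.128)]:
    print(((proj('scene',q)-[230,100])*3.2).round(0), proj('wrist',q).round(0))
E
```

```text
pos [0.5699 0.0655 0.1302] yaw -90.5 tot turn [ 0.3  0.2 -2.7] F [ 0.7 -0.9  0.2] t 6.975 open -0.0003
[[-0.0019, -0.0299, -0.0004], [-0.0016, -0.0299, -0.0004], [-0.0012, -0.0299, -0.0003], [-0.0009, -0.0299, -0.0003]] [[0.07, 0.06, -0.67], [0.07, 0.06, -0.67], [0.07, 0.06, -0.67], [0.07, 0.06, -0.67]]
[332. 230.] [316. 309.]
[369. 224.] [256. 308.]
[295. 237.] [377. 309.]
```

View pics/s4z.png

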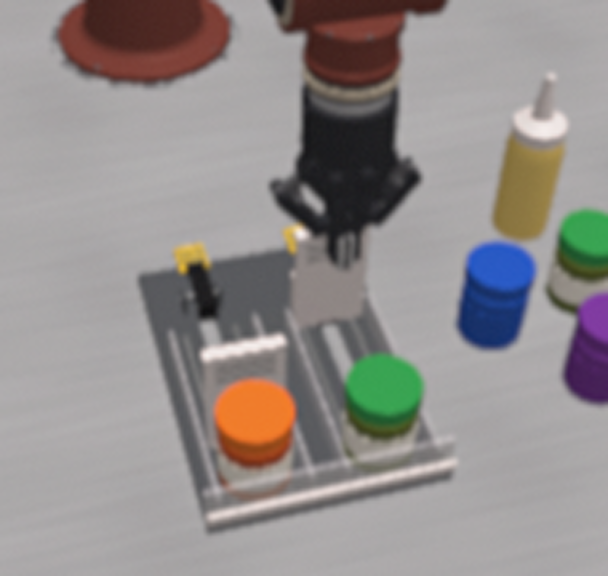

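The pusher face sits at crop x 295–369, y ≈230, exactly where it should be when caught. Now I'll lift and go to the fresh jar.

>>> servo_tool(delta_pos=[[-0.003,-0.03,0],[-0.002,-0.04,0],[0,-0.035,-0.02],[0,-0.01,-0.035],[0.003,0,-0.035]], dr=[[0,0,-0.7],[0,0,-0.7],[0,-6,-0.7],[0,-8,-0.7],[0,-8,0]], grip=[0,0,0,0.5,1])

```text
t: 7.6
tool_pos: [0.5533, 0.1535, 0.2475]
tool_rot: [-0.401, 2.019, -2.011]
contact_force: [-0.2, -0.6, -0.6]
opening: 0.036
```

```bash
python3 - <<'E'
from h import *
plan([.5587,.3164,.25],-52,5)
E
```

```text
pos [0.5533 0.1535 0.2475] yaw -68.0 tot turn [  0.4 -16.    0.4] F [-0.2 -0.6 -0.6] t 7.6 open 0.036
[[-0.0132, -0.0004, -0.0298], [-0.0148, -0.0005, -0.029], [-0.0164, -0.0005, -0.0282], [-0.018, -0.0005, -0.0272], [-0.0195, -0.0005, -0.0261]] [[0.08, -3.2, 0.08], [0.08, -3.2, 0.08], [0.08, -3.2, 0.08], [0.08, -3.2, 0.08], [0.08, -3.2, 0.08]]
```

>>> servo_tool(delta_pos=[[-0.013,0,-0.03],[-0.015,0,-0.029],[-0.016,0,-0.028],[-0.018,0,-0.025],[-0.012,0,-0.015]], dr=[[0,-3.2,0],[0,-3.2,0],[0,-3.2,0],[0,-3.2,0],[0,-2,0]], grip=[1,1,1,1,1])

```text
t: 8.22
tool_pos: [0.555, 0.306, 0.2475]
tool_rot: [-0.638, 1.854, -1.845]
contact_force: [0.9, 0.4, -0.0]
opening: 0.0856
```

>>> servo_tool(delta_pos=[[0,0,0],[0,0,0]], dr=[[0,0,0],[0,0,0]], grip=[1,1])

```text
t: 8.48
tool_pos: [0.5545, 0.3059, 0.247]
tool_rot: [-0.64, 1.853, -1.846]
contact_force: [-0.8, -0.5, 0.1]
opening: 0.0854
```

```bash
python3 - <<'E'
from h import *
im=snap('wrist','w5.png')
hsv=cv2.cvtColor(im,cv2.COLOR_RGB2HSV)
m=cv2.inRange(hsv,np.array([55,120,40]),np.array([85,255,255])); n,l,s,c=cv2.connectedComponentsWithStats(m)
for i in range(1,n):
    if s[i,4]>100: print(s[i],c[i].round(1),hit('wrist',*c[i],.086).round(4))
print(proj('wrist',[.5587,.3164,.086]))
plan([.5587,.3164,.15],-52,5)
E
```

```text
[ 285  143   58   59 2697] [313.4 172.1] [0.5621 0.3195 0.086 ]
[ 527  192   63   55 2637] [558.  218.8] [0.6902 0.0644 0.086 ]
[313.81806432 176.35962379]
pos [0.5545 0.3058 0.2471] yaw -52.5 tot turn [ 0.5 -0.5  0.6] F [-1.2 -0.3 -0.6] t 8.525 open 0.0856
[[-0.0022, 0.0194, -0.001], [-0.0021, 0.0194, -0.001], [-0.0021, 0.0194, -0.0011], [-0.002, 0.0194, -0.0011], [-0.002, 0.0194, -0.0011]] [[0.09, -0.11, 0.12], [0.09, -0.11, 0.12], [0.09, -0.11, 0.12], [0.09, -0.11, 0.12], [0.09, -0.11, 0.12]]
```

View pics/w5.png

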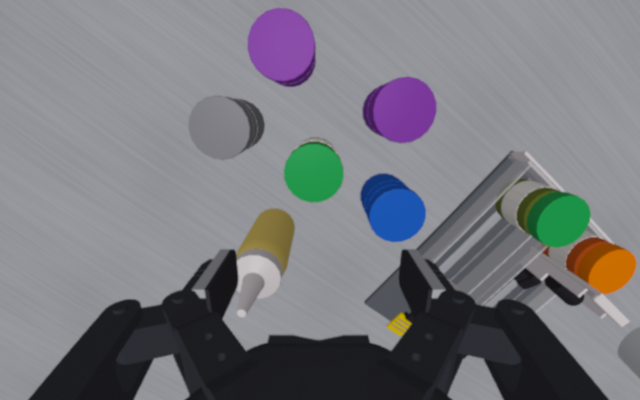

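The wrist view shows the fresh green lid at (313,172), clear of its neighbours with the jaws on the gap diagonal. Both cameras agree to within 4 mm. Descending.

>>> servo_tool(delta_pos=[[-0.004,0.015,-0.001],[-0.004,0.02,-0.001],[-0.003,0.022,-0.001],[-0.002,0.022,-0.001],[0,0.018,-0.001]], dr=[[0,0,0.3],[0,0,0.3],[0,0,0],[0,0,0],[0,0,0]], grip=[1,1,1,1,1])

```text
t: 9.15
tool_pos: [0.5625, 0.3151, 0.1452]
tool_rot: [-0.622, 1.857, -1.842]
contact_force: [0.3, 0.0, -0.5]
opening: 0.0851
```

```bash
python3 - <<'E'
from h import *
im=snap('wrist','w6.png')
hsv=cv2.cvtColor(im,cv2.COLOR_RGB2HSV)
m=cv2.inRange(hsv,np.array([55,120,40]),np.array([85,255,255])); n,l,s,c=cv2.connectedComponentsWithStats(m)
for i in range(1,n):
    if s[i,4]>100: print(s[i],c[i].round(1),hit('wrist',*c[i],.086).round(4))
im=snap('top','t6.png'); cv2.imwrite('pics/t6z.png',cv2.resize(im[125:280,140:390,::-1],None,fx=3.2,fy=3.2))
plan([.560,.3175,.052],-52,5)
E
```

```text
[ 271  175   85   84 5636] [313.3 216.9] [0.5628 0.3209 0.086 ]
[ 604  240   36   72 1843] [625. 277.] [0.6733 0.0867 0.086 ]
pos [0.561  0.3147 0.1433] yaw -52.9 tot turn [ 0.5 -0.9  0.2] F [-1.5 -0.7  0. ] t 9.25 open 0.0857
[[-0.0002, 0.0183, -0.0004], [-0.0002, 0.0183, -0.0005], [-0.0002, 0.0183, -0.0005], [-0.0002, 0.0183, -0.0005], [-0.0002, 0.0183, -0.0005]] [[0.1, -0.18, 0.03], [0.1, -0.18, 0.03], [0.1, -0.18, 0.03], [0.1, -0.18, 0.03], [0.1, -0.18, 0.03]]
```

View pics/w6.png

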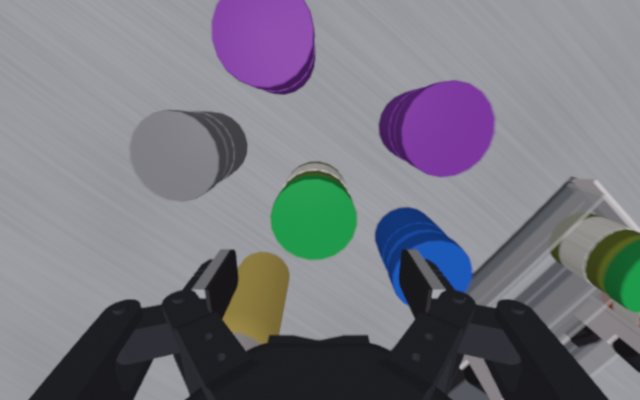

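>>> servo_tool(delta_pos=[[-0.001,0.015,-0.001],[-0.001,0.02,-0.001],[0,0.02,-0.001],[0,0.02,0],[0,0.017,0]], dr=[[0,0,0],[0,0,0],[0,0,0],[0,0,0],[0,0,0]], grip=[1,1,1,1,1])

```text
t: 9.88
tool_pos: [0.5619, 0.3195, 0.0481]
tool_rot: [-0.621, 1.856, -1.842]
contact_force: [-0.9, -0.1, -0.4]
opening: 0.0854
```

>>> servo_tool(delta_pos=[[0,0,0],[0,0,0],[0,0,0],[0,0,0],[0,0,0]], dr=[[0,0,0],[0,0,0],[0,0,0],[0,0,0],[0,0,0]], grip=[0.8,0.6,0.5,0.5,0.5], grip_force=30)

```text
t: 10.5
tool_pos: [0.561, 0.319, 0.0462]
tool_rot: [-0.624, 1.857, -1.843]
contact_force: [0.9, 0.1, -3.2]
opening: 0.0632
```

```bash
python3 - <<'E'
from h import *
snap('wrist','w7.png'); im=snap('scene','s7.png')
cv2.imwrite('pics/s7z.png',cv2.resize(im[80:280,270:500,::-1],None,fx=3,fy=3))
plan([.560,.3175,.18],-52,5)
E
```

```text
pos [0.561  0.3191 0.0462] yaw -52.9 tot turn [ 0.4 -0.9  0. ] F [ 0.9  1.2 -2.1] t 10.6 open 0.0632
[[0.0004, -0.0268, -0.0001], [0.0004, -0.0268, -0.0], [0.0004, -0.0268, 0.0], [0.0003, -0.0268, 0.0], [0.0003, -0.0268, 0.0001]] [[0.09, -0.18, 0.01], [0.09, -0.18, 0.01], [0.09, -0.18, 0.01], [0.09, -0.18, 0.01], [0.09, -0.18, 0.01]]
```

View pics/s7z.png

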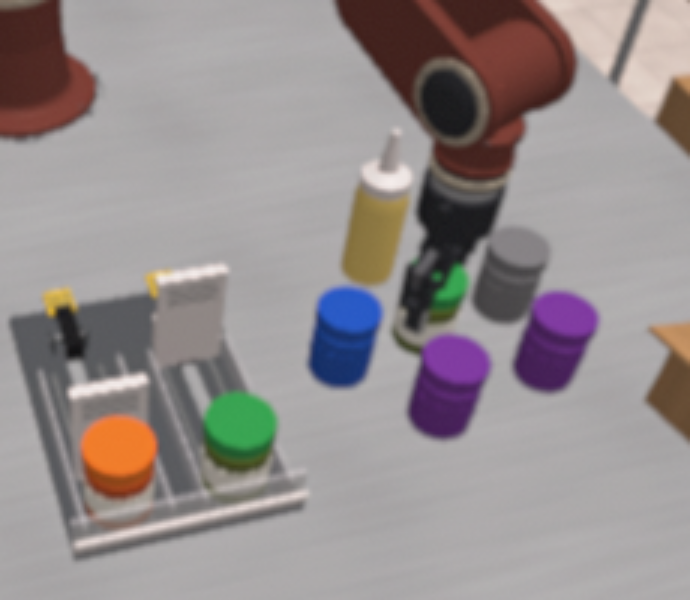

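View pics/w7.png

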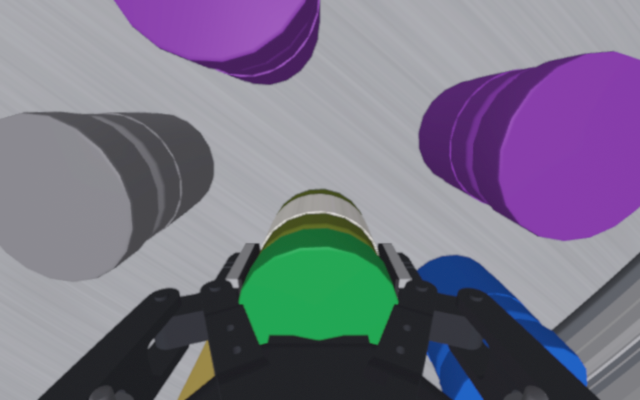

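The grip holds at 63 mm, but the tips sit low for the dividers (z 0.046). I'll re-grip about 9 mm higher.

>>> servo_tool(delta_pos=[[0,0,0],[0,0,0],[0,-0.006,0],[0,-0.005,0],[0,0,0]], dr=[[0,0,0],[0,0,0],[0,0,0],[0,0,0],[0,0,0]], grip=[0.85,0.9,0.9,0.9,0.9], grip_force=40)

```text
t: 11.22
tool_pos: [0.5629, 0.3198, 0.0609]
tool_rot: [-0.619, 1.856, -1.841]
contact_force: [0.5, -0.5, 0.1]
opening: 0.0768
```

>>> servo_tool(delta_pos=[[0,0,0],[0,0,0],[0,0,0],[0,0,0]], dr=[[0,0,0],[0,0,0],[0,0,0],[0,0,0]], grip=[0.7,0.5,0.5,0.5])

```text
t: 11.72
tool_pos: [0.5631, 0.3201, 0.0613]
tool_rot: [-0.618, 1.856, -1.841]
contact_force: [0.8, 1.2, 1.1]
opening: 0.0631
```

>>> servo_tool(delta_pos=[[0,-0.01,0],[0,-0.02,0],[0,-0.03,0],[0,-0.03,0],[0,-0.03,0]], dr=[[0,0,0],[0,0,0],[0,0,0],[0,0,0],[0,0,0]], grip=[0.5,0.5,0.5,0.5,0.5])

```text
t: 12.35
tool_pos: [0.5596, 0.3175, 0.1818]
tool_rot: [-0.63, 1.859, -1.846]
contact_force: [0.4, 0.8, -3.5]
opening: 0.0634
```

```bash
python3 - <<'E'
from h import *
im=snap('scene','s8.png')
cv2.imwrite('pics/s8z.png',cv2.resize(im[80:280,270:500,::-1],None,fx=3,fy=3))
snap('wrist','w8.png')
plan(tray(.02,.055,.2),-90.7,10)
E
```

```text
pos [0.5624 0.3187 0.1863] yaw -52.9 tot turn [ 0.4 37.8 -0. ] F [ 0.8 -0.1 -2.2] t 12.45 open 0.0631
[[0.0113, -0.0016, 0.0231], [0.0097, -0.0016, 0.0238], [0.0081, -0.0015, 0.0244], [0.0065, -0.0015, 0.0249], [0.0049, -0.0015, 0.0253]] [[0.04, 3.78, -0.0], [0.04, 3.78, -0.0], [0.04, 3.78, -0.0], [0.04, 3.78, -0.0], [0.04, 3.78, -0.0]]
[[0.0032, -0.0015, 0.0255], [0.0015, -0.0015, 0.0257], [-0.0002, -0.0014, 0.0257], [-0.0019, -0.0014, 0.0257], [-0.0036, -0.0014, 0.0255]] [[0.04, 3.78, -0.0], [0.04, 3.78, -0.0], [0.04, 3.78, -0.0], [0.04, 3.78, -0.0], [0.04, 3.78, -0.0]]
```

View pics/s8z.png

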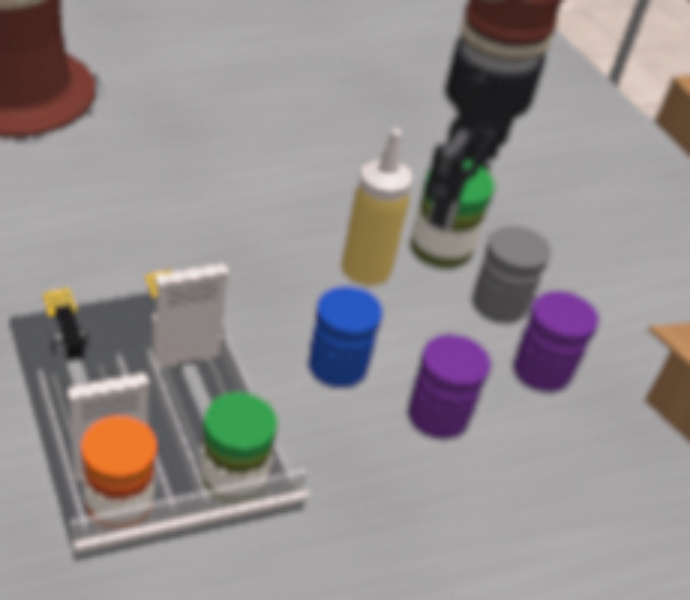

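View pics/w8.png

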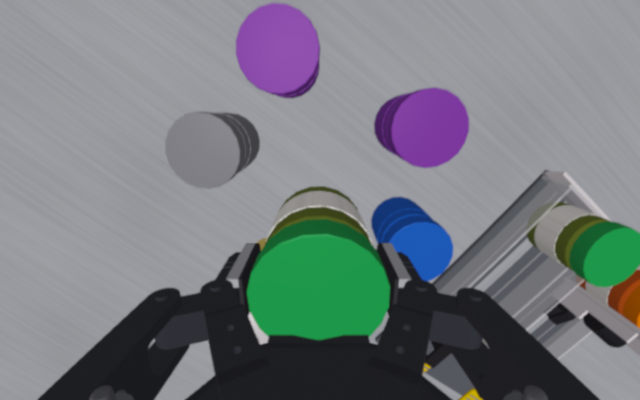

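The jar is held upright with the tips well above its mid-height. Carrying it over to the lane.

>>> servo_tool(delta_pos=[[0.011,-0.004,0.02],[0.01,-0.004,0.024],[0.008,-0.003,0.025],[0.006,-0.003,0.026],[0.005,-0.002,0.026]], dr=[[0,3.8,0],[0,3.8,0],[0,3.8,0],[0,3.8,0],[0,3.8,0]], grip=[0.5,0.5,0.5,0.5,0.5])

```text
t: 13.08
tool_pos: [0.5831, 0.1851, 0.1956]
tool_rot: [-0.322, 2.07, -2.061]
contact_force: [0.1, -0.1, -3.6]
opening: 0.0633
```

```bash
python3 - <<'E'
from h import *
plan(tray(.014,.055,.2),-90.7,6)
E
```

```text
pos [0.5831 0.1851 0.1956] yaw -72.9 tot turn [ 0.2 17.8  0.6] F [ 0.1 -0.1 -3.6] t 13.075 open 0.0633
[[0.0022, -0.0008, 0.0201], [0.0012, -0.0008, 0.0202], [0.0001, -0.0008, 0.0202], [-0.0009, -0.0008, 0.0202], [-0.002, -0.0008, 0.0201]] [[0.04, 2.97, 0.1], [0.04, 2.97, 0.1], [0.04, 2.97, 0.1], [0.04, 2.97, 0.1], [0.04, 2.97, 0.1]]
[[-0.003, -0.0008, 0.02]] [[0.04, 2.97, 0.1]]
```

>>> servo_tool(delta_pos=[[0.002,0,0.022],[0.001,0,0.022],[0,0,0.02],[-0.001,0,0.018],[-0.002,0,0.015]], dr=[[0,3,0],[0,3,0],[0,3,0],[0,3,0.3],[0,3,0.3]], grip=[0.5,0.5,0.5,0.5,0.5])

```text
t: 13.7
tool_pos: [0.5995, 0.0803, 0.1894]
tool_rot: [-0.027, 2.22, -2.217]
contact_force: [-0.6, -0.2, -3.4]
opening: 0.0629
```

>>> servo_tool(delta_pos=[[0,0,0.005],[0,0,0]], dr=[[0,0,0],[0,0,0]], grip=[0.5,0.5])

```text
t: 13.95
tool_pos: [0.5996, 0.0741, 0.1893]
tool_rot: [-0.025, 2.221, -2.218]
contact_force: [0.2, -0.5, -3.4]
opening: 0.0632
```

```bash
python3 - <<'E'
from h import *
im=snap('wrist','w9.png'); s=snap('scene','s9.png')
cv2.imwrite('pics/s9z.png',cv2.resize(s[80:280,270:500,::-1],None,fx=3,fy=3))
plan(tray(.014,.055,.13),-90.7,5)
for q in [tray(.13,.093,.036),tray(.13,.017,.036),tray(.098,.055,.094)]: print(proj('wrist',q))
E
```

```text
pos [0.5996 0.0747 0.1894] yaw -89.2 tot turn [0.1 1.5 0.5] F [-0.5 -0.3 -3.8] t 14.05 open 0.0633
[[-0.0014, 0.0119, 0.0017], [-0.0013, 0.0119, 0.0017], [-0.0013, 0.0119, 0.0017], [-0.0013, 0.0119, 0.0017], [-0.0013, 0.0119, 0.0017]] [[0.02, 0.3, 0.11], [0.02, 0.3, 0.11], [0.02, 0.3, 0.11], [0.02, 0.3, 0.11], [0.02, 0.3, 0.11]]
[289.54333108  58.51224955]
[371.95256152  60.82967718]
[332.55346193  92.19508932]
```

View pics/w9.png

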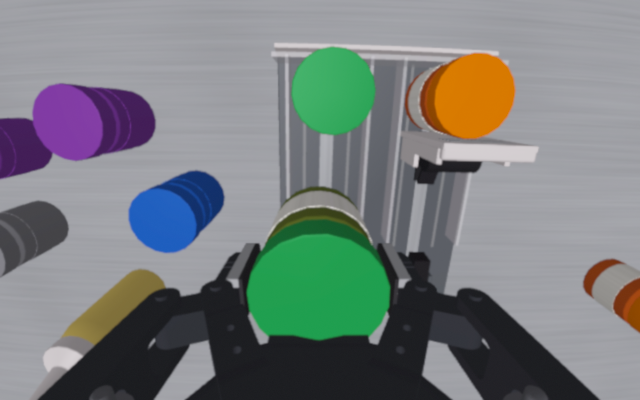

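View pics/s9z.png

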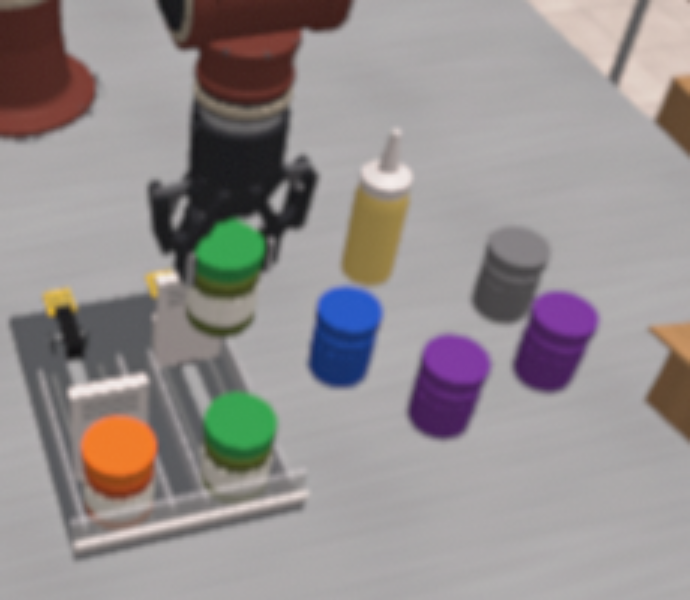

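Wrist calibration agrees: the old lid is at (333,90) against a predicted (333,92). I'll align sideways, then descend.

>>> servo_tool(delta_pos=[[-0.003,0,0.006],[-0.002,0,0.004],[-0.001,0.01,0.001],[0,0.015,0],[0,0.012,0]], dr=[[0,0.8,0.3],[0,0.7,0.2],[0,0,0],[0,0,0],[0,0,0]], grip=[0.5,0.5,0.5,0.5,0.5])

```text
t: 14.68
tool_pos: [0.6065, 0.0643, 0.1508]
tool_rot: [-0.015, -2.218, 2.214]
contact_force: [-0.3, 0.2, -3.4]
opening: 0.0634
```

```bash
python3 - <<'E'
from h import *
plan(tray(.014,.055,.085),-90.7,4)
im=snap('wrist','w10.png')
E
```

```text
pos [0.6065 0.0643 0.1508] yaw -90.7 tot turn [ 0.1  0.  -0.1] F [-0.3  0.2 -3.4] t 14.675 open 0.0634
[[0.0002, 0.0165, -0.0004], [0.0002, 0.0165, -0.0004], [0.0002, 0.0165, -0.0004], [0.0001, 0.0165, -0.0004]] [[0.03, 0.0, -0.02], [0.03, 0.0, -0.02], [0.03, 0.0, -0.02], [0.03, 0.0, -0.02]]
```

View pics/w10.png

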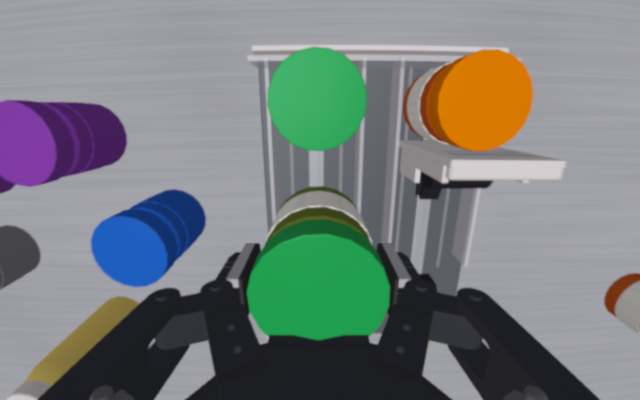

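Centred: the old lid is at column 317 and the held jar at 319. Descending.

>>> servo_tool(delta_pos=[[0,0.014,-0.001],[0,0.016,0],[0,0.016,0],[0,0.013,0],[0,0.003,0]], dr=[[0,0,0],[0,0,0],[0,0,0],[0,0,0],[0,0,0]], grip=[0.5,0.5,0.5,0.5,0.5])

```text
t: 15.35
tool_pos: [0.6043, 0.0657, 0.0807]
tool_rot: [-0.009, -2.216, 2.211]
contact_force: [0.0, 1.0, -3.2]
opening: 0.063
```

```bash
python3 - <<'E'
from h import *
plan(tray(.014,.055,.070),-90.7,4)
im=snap('scene','s11.png'); cv2.imwrite('pics/s11z.png',cv2.resize(im[80:280,270:500,::-1],None,fx=3,fy=3))
E
```

```text
pos [0.6043 0.0657 0.0807] yaw -90.7 tot turn [0.1 0.  0.2] F [ 0.   1.  -3.2] t 15.35 open 0.063
[[-0.0004, 0.0027, -0.0001], [-0.0004, 0.0027, -0.0001], [-0.0004, 0.0027, -0.0001], [-0.0004, 0.0027, -0.0001]] [[0.03, 0.0, 0.06], [0.03, 0.0, 0.06], [0.03, 0.0, 0.06], [0.03, 0.0, 0.06]]
```

View pics/s11z.png

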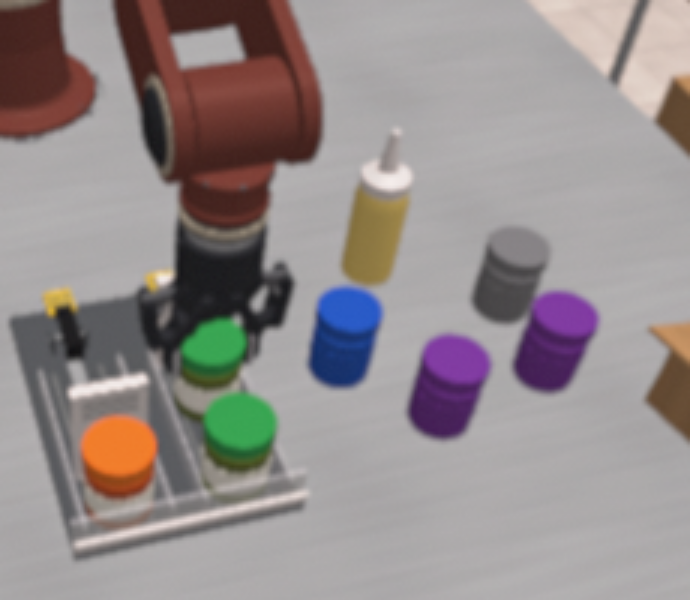

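Jar is in the lane between the pusher and the old jar. I'll lower it slowly until it touches down.

>>> servo_tool(delta_pos=[[0,0.003,0],[0,0.003,0],[0,0.003,0]], dr=[[0,0,0],[0,0,0],[0,0,0]], grip=[0.5,0.5,0.5])

```text
t: 15.78
tool_pos: [0.6059, 0.0657, 0.0733]
tool_rot: [-0.013, -2.218, 2.213]
contact_force: [-0.1, -0.5, -3.0]
opening: 0.0629
```

>>> servo_tool(delta_pos=[[0,0.002,0],[0,0.002,0]], dr=[[0,0,0],[0,0,0]], grip=[0.5,0.5])

```text
t: 16.02
tool_pos: [0.6062, 0.0657, 0.0695]
tool_rot: [-0.014, -2.218, 2.214]
contact_force: [-0.9, 0.8, -2.7]
opening: 0.063
```

>>> servo_tool(delta_pos=[[0,0.0015,0],[0,0.0015,0]], dr=[[0,0,0],[0,0,0]], grip=[0.5,0.5])

```text
t: 16.27
tool_pos: [0.6065, 0.0657, 0.0693]
tool_rot: [-0.013, -2.217, 2.214]
contact_force: [-5.4, 0.6, 5.7]
opening: 0.0634
```

Touched down (Fz went from −3 to +6 N at the expected height). Opening.

>>> servo_tool(delta_pos=[[0,0,0],[0,0,0],[0,0,0],[0,0,0],[0,0,0]], dr=[[0,0,0],[0,0,0],[0,0,0],[0,0,0],[0,0,0]], grip=[0.8,0.9,0.95,1,1])

```text
t: 16.9
tool_pos: [0.6085, 0.0657, 0.0712]
tool_rot: [-0.019, -2.22, 2.216]
contact_force: [-0.2, -0.7, -0.4]
opening: 0.0851
```

```bash
python3 - <<'E'
from h import *
plan(tray(.014,.055,.070),-90.7,4)
snap('wrist','w12.png');im=snap('scene','s12.png'); cv2.imwrite('pics/s12z.png',cv2.resize(im[80:280,270:500,::-1],None,fx=3,fy=3))
E
```

```text
pos [0.6085 0.0657 0.0712] yaw -90.7 tot turn [ 0.1  0.  -0.3] F [-0.2 -0.7 -0.4] t 16.9 open 0.0851
[[0.0006, 0.0003, -0.0001], [0.0006, 0.0003, -0.0001], [0.0006, 0.0003, -0.0001], [0.0006, 0.0003, -0.0001]] [[0.02, 0.01, -0.07], [0.02, 0.01, -0.07], [0.02, 0.01, -0.07], [0.02, 0.01, -0.07]]
```

View pics/s12z.png

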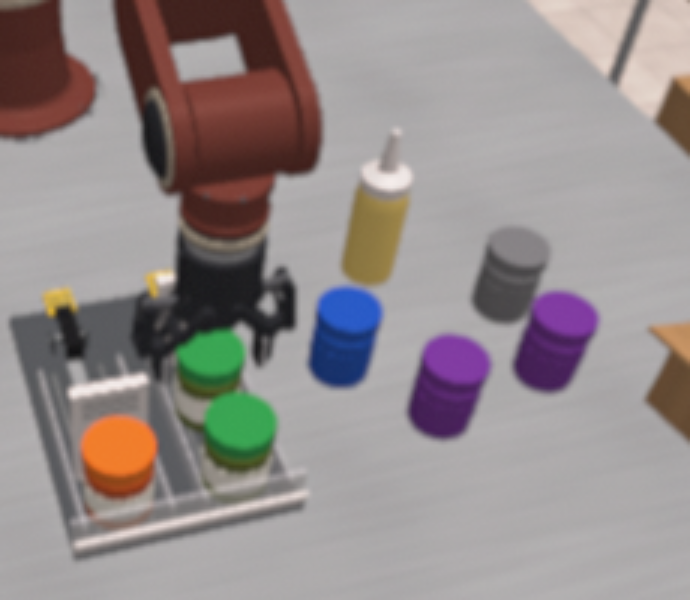

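View pics/w12.png

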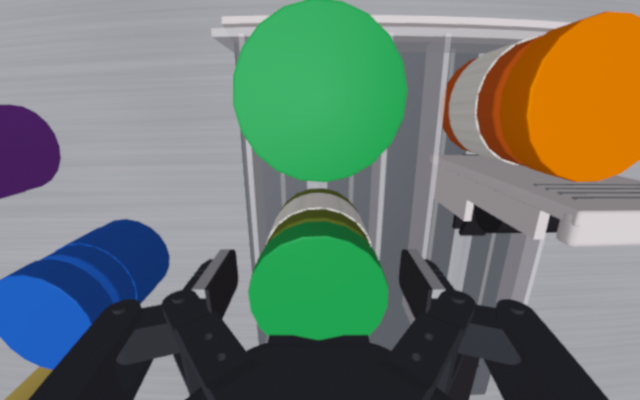

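Released: both jars upright, pusher still caught. Lifting off.

>>> servo_tool(delta_pos=[[0,-0.01,0],[0,-0.03,0],[0,-0.04,0],[0,-0.045,0],[0.01,-0.03,0]], dr=[[0,0,0],[0,0,0],[0,0,0],[0,0,0],[0,0,0]], grip=[1,1,1,1,0.5])

```text
t: 17.62
tool_pos: [0.5961, 0.0655, 0.2294]
tool_rot: [-0.012, -2.217, 2.213]
contact_force: [0.1, -0.7, -0.1]
opening: 0.07
```

```bash
python3 - <<'E'
from h import *
plan(tray(-.148,.055,.2),-90.7,5)
E
```

```text
pos [0.5961 0.0655 0.2294] yaw -90.7 tot turn [0.1 0.  0. ] F [ 0.1 -0.7 -0.1] t 17.625 open 0.07
[[0.0304, 0.0059, -0.0001], [0.0304, 0.0059, -0.0001], [0.0304, 0.0059, -0.0001], [0.0304, 0.0059, -0.0001], [0.0304, 0.0059, -0.0001]] [[0.02, 0.0, 0.01], [0.02, 0.0, 0.01], [0.02, 0.0, 0.01], [0.02, 0.0, 0.01], [0.02, 0.0, 0.01]]
```

>>> servo_tool(delta_pos=[[0.03,0,0],[0.032,0,0],[0.032,0.005,0],[0.03,0.01,0],[0.02,0.02,0]], dr=[[0,0,0],[0,0,0],[0,0,0],[0,0,0],[0,0,0]], grip=[0,0,0,0,0])

```text
t: 18.25
tool_pos: [0.4531, 0.0672, 0.2044]
tool_rot: [0.034, 2.22, -2.216]
contact_force: [0.8, 0.0, -0.0]
opening: 0.0001
```

```bash
python3 - <<'E'
from h import *
im=snap('wrist','w13.png');im=snap('scene','s13.png'); cv2.imwrite('pics/s13z.png',cv2.resize(im[80:280,250:480,::-1],None,fx=3,fy=3))
im=snap('top','t13.png'); cv2.imwrite('pics/t13z.png',cv2.resize(im[125:280,140:390,::-1],None,fx=3.2,fy=3.2))
hsv=cv2.cvtColor(im,cv2.COLOR_RGB2HSV)
m=cv2.inRange(hsv,np.array([55,120,40]),np.array([85,255,255])); n,l,s,c=cv2.connectedComponentsWithStats(m)
for i in range(1,n):
    if s[i,4]>60: print(s[i],c[i].round(1),hit('top',*c[i],.094).round(4))
print(tray(.034,.055),tray(.098,.055))
plan(tray(-.148,.055,.08),-90.7,5)
E
```

```text
[294 145  26  25 496] [306.5 157.1] [0.6878 0.0643 0.094 ]
[295 180  25  25 496] [306.8 191.5] [0.6029 0.066  0.094 ]
[0.62595754 0.06588805] [0.68995293 0.06512007]
pos [0.4527 0.0672 0.2027] yaw -90.7 tot turn [ 0.1  0.  -0.8] F [1.  0.  0.2] t 18.4 open 0.0001
[[0.0021, 0.0245, -0.0001], [0.002, 0.0245, -0.0001], [0.002, 0.0245, -0.0001], [0.0019, 0.0245, -0.0001], [0.0018, 0.0245, -0.0001]] [[0.02, 0.0, -0.16], [0.02, 0.0, -0.16], [0.02, 0.0, -0.16], [0.02, 0.0, -0.16], [0.02, 0.0, -0.16]]
```

View pics/s13z.png

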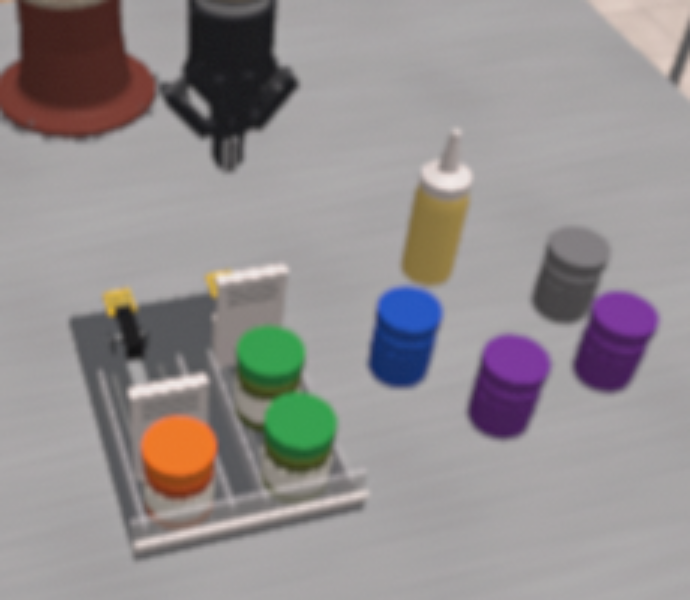

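View pics/t13z.png

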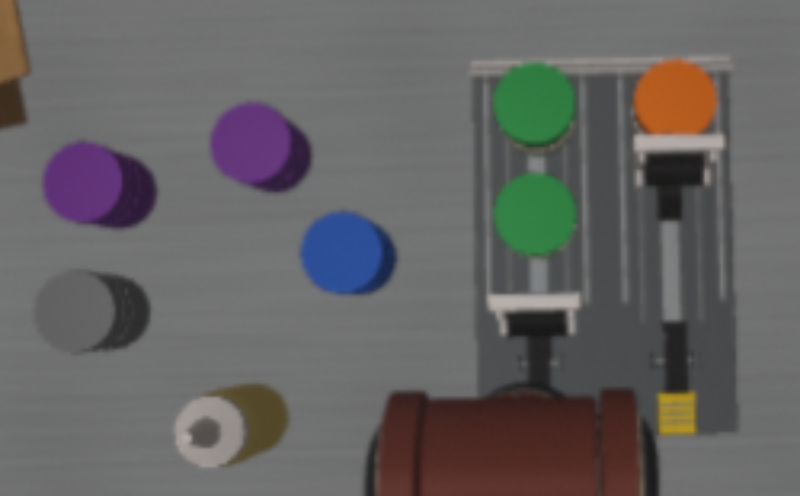

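View pics/w13.png

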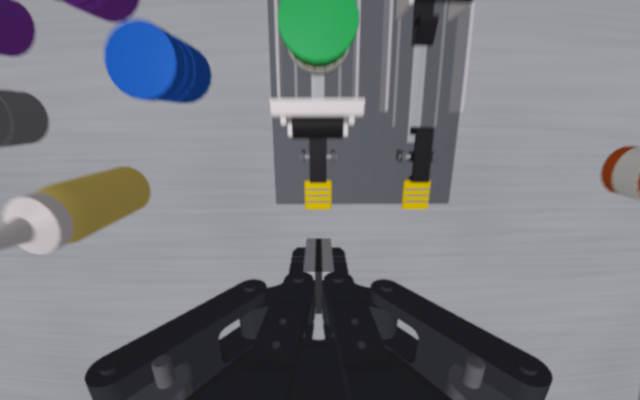

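The fresh jar stands at tray x ≈ 11 mm, the pusher is caught and the tab is in line with the fingers (column 318). Going down on the tab.

>>> servo_tool(delta_pos=[[0.005,0.015,0],[0.004,0.025,0],[0.002,0.03,0],[0,0.03,0],[0,0.025,0]], dr=[[0,0,-0.2],[0,0,-0.2],[0,0,-0.2],[0,0,0],[0,0,0]], grip=[0,0,0,0,0])

```text
t: 19.02
tool_pos: [0.4492, 0.0672, 0.0787]
tool_rot: [0.03, 2.222, -2.219]
contact_force: [-0.4, 0.1, -0.5]
opening: -0.0001
```

```bash
python3 - <<'E'
from h import *
im=snap('wrist','w14.png')
plan(tray(-.147,.055,.05),-90.7,3)
E
```

```text
pos [0.4467 0.0672 0.0751] yaw -90.7 tot turn [ 0.1 -0.  -0.5] F [-3.3 -1.8 -1.7] t 19.075 open 0.0001
[[0.0007, 0.0084, -0.0003], [0.0006, 0.0084, -0.0003], [0.0006, 0.0084, -0.0003]] [[0.03, -0.01, -0.16], [0.03, -0.01, -0.16], [0.03, -0.01, -0.16]]
```

View pics/w14.png

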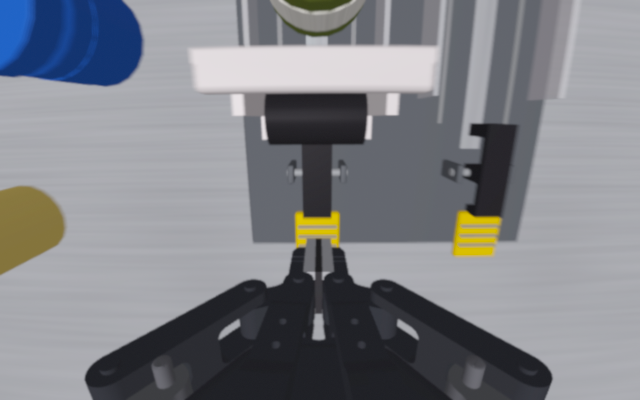

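>>> servo_tool(delta_pos=[[0,0.01,0],[0,0.01,0],[0,0.007,0]], dr=[[0,0,0],[0,0,0],[0,0,0]], grip=[0,0,0])

```text
t: 19.45
tool_pos: [0.4485, 0.0671, 0.0482]
tool_rot: [-0.024, -2.221, 2.218]
contact_force: [-4.6, -0.2, 5.8]
opening: -0.0003
```

>>> servo_tool(delta_pos=[[0,0.005,0],[0,0.005,0]], dr=[[0,0,0],[0,0,0]], grip=[0,0])

```text
t: 19.7
tool_pos: [0.4478, 0.0672, 0.0383]
tool_rot: [-0.02, -2.219, 2.216]
contact_force: [-3.3, -0.5, 3.0]
opening: -0.0001
```

>>> servo_tool(delta_pos=[[0,0.004,0],[0,0.004,0],[0,0.002,0]], dr=[[0,0,0],[0,0,0],[0,0,0]], grip=[0,0,0])

```text
t: 20.08
tool_pos: [0.4487, 0.0672, 0.033]
tool_rot: [-0.015, -2.217, 2.216]
contact_force: [-14.8, -0.4, 22.6]
opening: 0.0
```

```bash
python3 - <<'E'
from h import *
im=snap('wrist','w15.png');im=snap('scene','s15.png'); cv2.imwrite('pics/s15z.png',cv2.resize(im[80:280,250:480,::-1],None,fx=3,fy=3))
E
```

```text
(no output)
```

View pics/s15z.png

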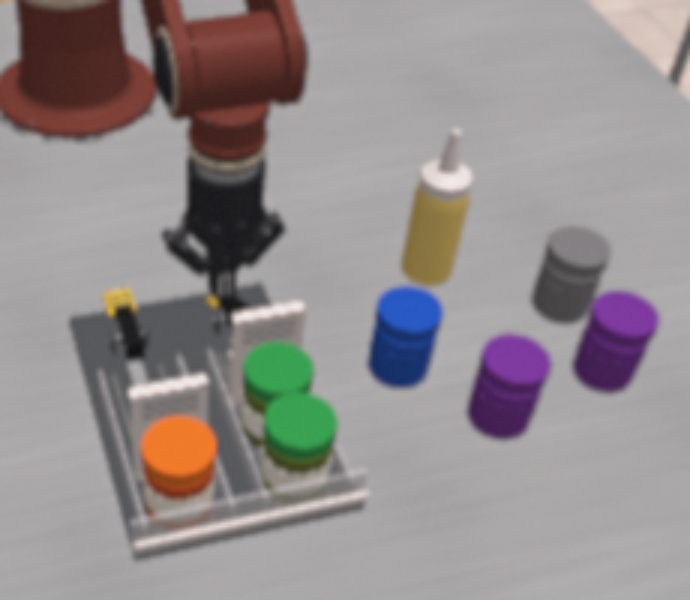

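The pusher sprang forward and both jars are upright in a row. Lifting off the tab.

>>> servo_tool(delta_pos=[[0,-0.01,0],[0,-0.02,0],[0,-0.03,0],[0,-0.04,0],[0,-0.04,0]], dr=[[0,0,0],[0,0,0],[0,0,0],[0,0,0],[0,0,0]], grip=[0,0,0,0,0])

```text
t: 20.8
tool_pos: [0.4484, 0.0671, 0.1746]
tool_rot: [-0.017, -2.219, 2.216]
contact_force: [0.7, 0.6, 0.5]
opening: 0.0001
```

>>> servo_tool(delta_pos=[[0,0,0.03],[0,0,0.04],[0,0,0.04],[0,0,0.03],[0,0,0]], dr=[[0,0,0],[0,0,0],[0,0,0],[0,0,0],[0,0,0]], grip=[0,0,0,0,0])

```text
t: 21.42
tool_pos: [0.4535, -0.0774, 0.1822]
tool_rot: [0.042, 2.21, -2.215]
contact_force: [0.8, 0.7, 0.7]
opening: -0.0002
```

```bash
python3 - <<'E'
from h import *
im=snap('scene','s16.png'); cv2.imwrite('pics/s16z.png',cv2.resize(im[80:280,250:480,::-1],None,fx=3,fy=3))
im=snap('top','t16.png'); cv2.imwrite('pics/t16z.png',cv2.resize(im[125:280,140:390,::-1],None,fx=3.2,fy=3.2))
hsv=cv2.cvtColor(im,cv2.COLOR_RGB2HSV)
for lo,hi,zz in (([55,120,40],[85,255,255],.094),([3,200,100],[14,255,255],.09),([20,150,100],[32,255,255],.036)):
  m=cv2.inRange(hsv,np.array(lo),np.array(hi)); n,l,s,c=cv2.connectedComponentsWithStats(m)
  for i in range(1,n):
    if s[i,4]>50: print(s[i],c[i].round(1),hit('top',*c[i],zz).round(4))
print(tray(.034,.055),tray(.098,.055),proj('top',tray(.002,.055,.128)),ctrl.get_obs()['contact_force'],ctrl.get_obs()['tool_pos'])
E
```

```text
[294 145  26  49 984] [306.6 169.5] [0.657 0.065 0.094]
[339 145  24  21 425] [350.5 155.6] [ 0.689  -0.0443  0.09  ]
[452 231  27  24 519] [465.2 242.5] [ 0.4669 -0.3181  0.09  ]
[303 248  12  13 119] [308.3 254.5] [0.4455 0.0681 0.036 ]
[0.62595754 0.06588805] [0.68995293 0.06512007] [306.23036879 194.0188913 ] [-1.02852242 -0.35961124 -0.16377069] [ 0.45330163 -0.0758209   0.18196999]
```

View pics/t16z.png

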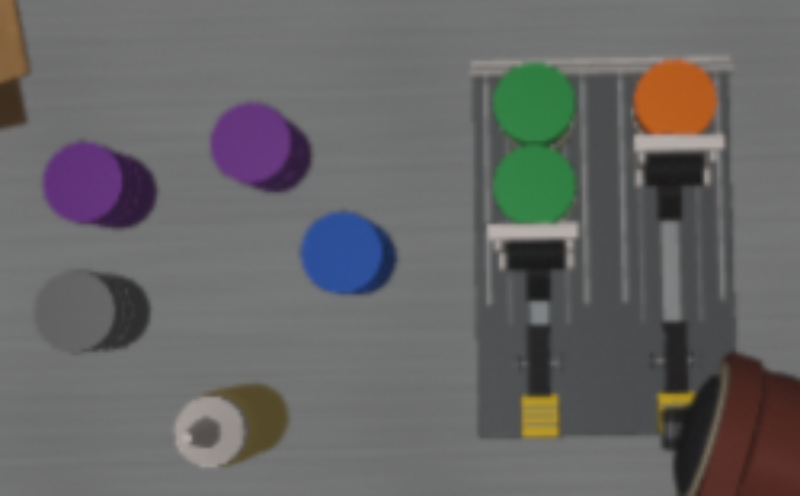

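View pics/s16z.png

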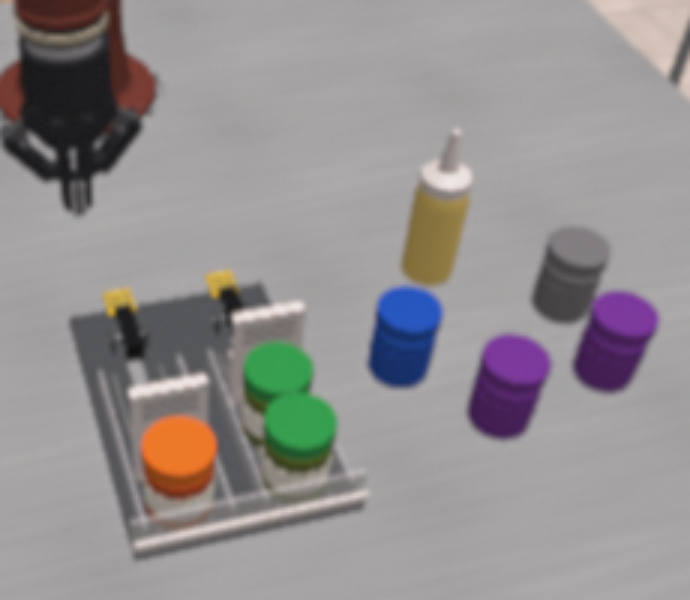

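Both green jars stand touching in a row against the stop, with the pair's centre at x 0.657 (expected 0.658). The pusher's top edge is where 0.128 m of travel puts it, the tab is back up, nothing else has moved and the robot is clear.

```bash
python3 -c "
from station import ctrl
print(ctrl.finish_job())"
```

```text
the job is handed in; nothing more can be done
None
```

The green-lid (left) lane is restocked and the job is handed in, at about 21.5 s of the 72 s allowed; the hand-in reports no verdict.

**What I did:**
- I hooked the left pusher with the closed fingers and pulled it to its hard stop. It did not advance further at about 25 N, and afterwards it sat where a caught pusher should.
- I gripped the fresh green jar, then re-gripped it about 15 mm higher so the fingertips would clear the lane dividers. I set it down behind the old jar, with about 6 N at touch-down.
- I pressed the yellow tab to free the pusher and moved the arm clear.

**Last checks (top and scene cameras):**
- **Green jars:** both stand upright in a row against the front stop. The middle of the pair measured x = 0.657 m, against 0.658 m expected.
- **Pusher and tabs:** the pusher is pressed up behind the jars, near 0.128 m of travel by eye. The left tab is back up at its starting position, and the right tab looks untouched.
- **Bystanders:** the orange lane's jar is unmoved and the loose orange jar reads within 2 mm. The bottle shows no change in the pictures. I did not look at the tubs again, but the arm stayed well away from them.

**Disagreements and slips:**
- The wrist and top cameras differed by up to about 5 mm on the fresh jar.
- The final tab press reached about 23 N vertically, more than the 4–10 N the tab needs, because I pressed slightly past its end of travel.

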